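Refill the sloped soap tray

ROBOT

A 6-joint arm with a two-finger parallel gripper is mounted at the origin on the work surface. World frame = base frame: x ahead of the robot, y to its left, z up, the work surface at z = 0. Lengths are in m, angles in rad, forces in N, time in s.
With the tool pointing down it reaches from about 0.375 to 0.75 m from the base axis. Payload 9 kg.
Tool frame: the origin (TCP) lies between the finger pads; the fingertips stand 17 mm ahead of it and the grasp point (between the pads) lies 2 mm behind it (robot.finger_overhang is the distance from the TCP to the fingertips, in m); z points along the fingers, y is the line along which they close (so a half turn about z gives the same grasp; the last joint's range is limited). The gripper opens to 85 mm and grips with 20 to 120 N. Pads are 22 mm wide; open, the fingers measure 114 mm over their backs; the gripper's body (76 mm by 85 mm) begins 54 mm behind the grasp point. The pads swing forward as they close: fully open they stand 13 mm farther back than shut.
Start: joints at [-1.558, 0.104, 0.097, 1.564, 0, 1.353], TCP at [0.137, -0.584, 0.227] pointing down, gripper open.
Joint ranges: [-2.99, 2.99], [-0.84, 1.86], [-1.1, 1.16], [-1.84, 2.11], [-1.51, 1.56], [-3.14, 3.14]. Speed limits (rad/s): [2.22, 2.22, 2.57, 3.14, 3.14, 3.14].

INTERFACE

Orientations are given as a 3x3 rotation matrix whose columns are the frame's x, y, z axes.
In Python, from bench import robot, imaging gives the robot as it stands.
- The arm moves only by the shell command python3 -m inch 'ROWS' [OPENING] [FORCE]. ROWS is JSON, a list of rows, each a list of 4 numbers: the shift along the world's x, y, z in cm, then the turn about the world's z in degrees. A call has 1 to 10 rows; each row is the pose to reach, as a shift and turn from the pose commanded when the call began; what a row does not reach only later rows make up. A row lasts 1/8 s, in which the tool goes at most 62.5 mm and 10.7 degrees, less where a joint would pass 70% of its speed; a pose out of reach is approached as far as the arm can. A call with a gripper value outside its range is refused whole. OPENING is the opening, from 0 (shut) to 1 (fully open), set as the call begins (- or left out, the last holds). The fingers move at their own pace and stop on an object; FORCE is the grip in N (left out, the last holds). Time passes only in rows, so rows that repeat a pose let the fingers close. It gives the time, the measured TCP pose, the force, the opening and the grip force at its end, in the units of the state.
- robot.sense(): the state, without advancing time (a new reading comes with each control period).
- imaging.snapshot(name): name is "side" or "top" or "wrist"; returns a dict with "img" (480x640x3 uint8, red, green, blue), "fx", "fy", "cx", "cy" (pixels), "R" (3x3) and "t" (3): a world point X has camera coordinates R X + t; the wrist camera has in their place "tool_from_camera" (4x4, takes a point from camera to tool coordinates, whose origin is the TCP and whose axes are the flange's). Camera axes: x right, y down, z forward; pixel columns grow to the right and rows downward; lengths in m; the calibration is good to about 2 mm. The wrist camera is an equidistant fisheye: a pixel r from the principal point sees the ray r / f radians off the axis. A picture is of the moment at which its call begins: read the wrist's pose just before it. There is no depth.
- robot.finish_job(): hands the job in; it is judged then, once.
The state is a dict: "t": time; "joint_positions": joint angles; "dq": joint speeds; "joint_efforts": joint torques, N m; "ee_pos": TCP position; "orientation": TCP orientation; "wrist_force": force on the tool from outside, world axes, zero at the start; "wrist_torque": the same for the moment, N m; "opening": opening from 0.0 (shut) to 1.0 (fully open); "finger_force": force on a finger pad.
Only numpy, scipy, OpenCV 4.12 (cv2) and the standard library are available. Lean on these libraries where they do the work, as an engineer would, in place of code of your own. Each camera call takes 0.05 s, during which the arm holds its last target. There are 200 camera calls.

TASK

Take the green laundry-soap bar out of its white holder, set it down flat on the counter and let go so that you can take it again by its ends, and lay it gently (not dropped) in the sloped blue tray, behind the cream bar. Then slide the row down the slope until the cream bar rests fully against the steel stop and the green bar rests right up against the cream one, both lying flat. Let go, and leave the detergent bottle, the jar and the brush where they stand.

Things in the scene. Friction and masses are not known exactly. Their poses are not given: they have to be found in the camera images.
- fresh_bar: Green bar of laundry soap, a rigid block 60 mm long (its x axis), 42 mm wide (y) and 38 mm high (z), 0.11 kg or so. Origin at the centre of its underside, z up. It starts in the holder, resting on the holder's floor with its x along the holder's x. The counter between the holder and the tray is clear, with room to set it down.
- old_bar: Cream bar of laundry soap, same shape, size and axes as the green one; origin at the centre of its underside. It starts in the tray's lane, flat and lengthwise (its x along the tray's x), 20 to 60 mm short of the stop. It stays put on the slope by friction and must be pushed (lightly, under 1 N).
- tray: Sloped soap tray fixed to the counter: white lane floor between two blue walls, on a steel stand, ending at a steel stop (34 mm high, 8 mm thick). Tilted frame: origin mid-lane on the floor at the foot of the stop's inner face, 22 mm above the counter; x points DOWN the slope (0.25 rad) to the stop, y across, z square off the floor. Home: cream origin at x = -30 mm, green at -90 mm.
- lane_entry (a point): Upper, open end of the tray's floor, mid-lane, at tray x = -215 mm, about 75 mm above the counter (axes as the tray's). The lane is 52 mm wide inside; its walls, 6 mm thick and 50 mm above the floor, run on 30 mm past this point, so a bar fits only lengthwise and fingers do not fit beside it. A bar laid on the slope stays where it is put until pushed.
- holder: White ceramic soap holder fixed to the counter, 78 (x) by 54 mm (y), origin at the centre of its underside, z up, floor 10 mm up. Walls at its x ends, 36 mm above its floor and 2 mm from the bar's ends, so the bar cannot be taken by its ends here; on its y sides only 6 mm lips: take the bar there across its 42 mm width from above and lift straight up 40 mm or more.
- detergent: Bystander: blue detergent bottle with a yellow label, 72 mm across, 190 mm tall, standing. Origin at the centre of its underside.
- booster: Bystander: white jar with a red cap, 70 mm across, 100 mm tall, standing. Origin at the centre of its underside.
- brush: Bystander: brush with a wooden handle and grey head, about 200 mm long, 20 mm high, lying on the counter; origin near its middle, x from handle to head.

How it is judged:
On the way:
1. the green bar lies flat on the counter, clear of the holder, let go (height (world z) of fresh_bar below 0.004 m and angle between fresh_bar's own z axis and vertical below 0.1 rad and horizontal distance between fresh_bar and holder above 0.05 m and contact force between fresh_bar and the fingers below 0.1 N and linear speed of fresh_bar below 0.02 m/s), for 0.2 s.
At the end, for the whole second after the job is handed in: Both bars lie flat (within 0.1 rad) and lengthwise in the lane, right way up, at rest and on its floor; the cream bar is within 6 mm of the stop and the green bar behind it, with its origin within 10 mm of its home 90 mm up the lane from the stop (x of old_bar in the frame of tray between -0.036 and -0.024 m and y of old_bar in the frame of tray between -0.015 and 0.015 m and z of old_bar in the frame of tray between -0.004 and 0.005 m and angle between the z axis of each of old_bar, fresh_bar and the z axis of tray, either way round below 0.1 rad and angle between the x axis of each of old_bar, fresh_bar and the x axis of tray, either way round below 0.2 rad and angle between each of old_bar, fresh_bar's own z axis and vertical below 0.6 rad and linear speed of each of old_bar, fresh_bar below 0.02 m/s and x of fresh_bar in the frame of tray between -0.1 and -0.08 m and y of fresh_bar in the frame of tray between -0.015 and 0.015 m and z of fresh_bar in the frame of tray between -0.004 and 0.005 m); the robot touches nothing.
It fails at once if a bystander (detergent bottle, red-capped jar or brush) is pushed more than 30 mm away (distance of any of detergent, booster, brush from where it was at the start of the episode above 0.03 m).
It fails at once if the green bar is dropped or flung into the lane: it moves faster than 0.5 m/s while its underside is inside the lane, within 25 mm of the lane floor (x of fresh_bar in the frame of tray between -0.25 and 0.01 m and y of fresh_bar in the frame of tray between -0.03 and 0.03 m and z of fresh_bar in the frame of tray between -0.01 and 0.025 m and linear speed of fresh_bar above 0.5 m/s).
It also fails if it takes over 61 s, if anything falls off the work surface, if the arm or the gripper's body presses on something with over 40 N, if the wrist force passes 120 N, or if a joint passes its speed limit or range.

## Working session

There is one attempt and no reset: what is moved stays moved. The work goes in short steps, Python scripts to look and compute and a shell command to move; the robot and the scene stay as the last step left them, time stands still between calls to the robot, and variables do not carry over. Pictures are saved under pics/ and viewed, at most 10 in all, crops included, and the job is handed in when it is done.

```bash
ls; mkdir -p pics
cat > h.py <<'E'
import numpy as np, cv2
from bench import robot, imaging
def snap(n,f=None):
    s=imaging.snapshot(n)
    if f: cv2.imwrite('pics/'+f,cv2.cvtColor(s['img'],cv2.COLOR_RGB2BGR))
    return s
def onplane(s,uv,z):
    uv=np.atleast_2d(uv).astype(float); R=np.array(s['R']);t=np.array(s['t'])
    d=np.c_[(uv[:,0]-s['cx'])/s['fx'],(uv[:,1]-s['cy'])/s['fy'],np.ones(len(uv))]@R
    c=-R.T@t
    return c+d*((z-c[2])/d[:,2])[:,None]
def proj(s,X):
    c=np.atleast_2d(X)@np.array(s['R']).T+np.array(s['t'])
    return np.c_[s['fx']*c[:,0]/c[:,2]+s['cx'],s['fy']*c[:,1]/c[:,2]+s['cy']]
E
python3 - <<'E'
from h import *
a=snap('top','top0.png');b=snap('side','side0.png')
for s in(a,b): print({k:np.round(s[k],3).tolist() for k in s if k!='img'}, -np.array(s['R']).T@s['t'])
st=robot.sense();print(st['orientation'],st['wrist_force'])
E
```

```text
pics
{'fx': 514.498, 'fy': 514.498, 'cx': 319.209, 'cy': 237.305, 'R': [[-0.021, -0.999, 0.024], [-0.981, 0.016, -0.194], [0.194, -0.027, -0.981]], 't': [0.085, 0.611, 0.978]} [0.41143791 0.10195501 1.07622971]
{'fx': 620.543, 'fy': 620.543, 'cx': 325.921, 'cy': 231.385, 'R': [[0.956, -0.293, -0.009], [-0.184, -0.577, -0.795], [0.227, 0.762, -0.606]], 't': [-0.554, 0.251, 1.087]} [ 0.32901943 -0.84597235  0.85332556]
[[ 9.73483531e-01  2.28757101e-01 -5.51597438e-05]
 [ 2.28757006e-01 -9.73482843e-01  1.17776492e-03]
 [ 2.15725025e-04 -1.15915294e-03 -9.99999305e-01]] [-0.25297618  0.25804388  0.33603968]
```

View pics/top0.png

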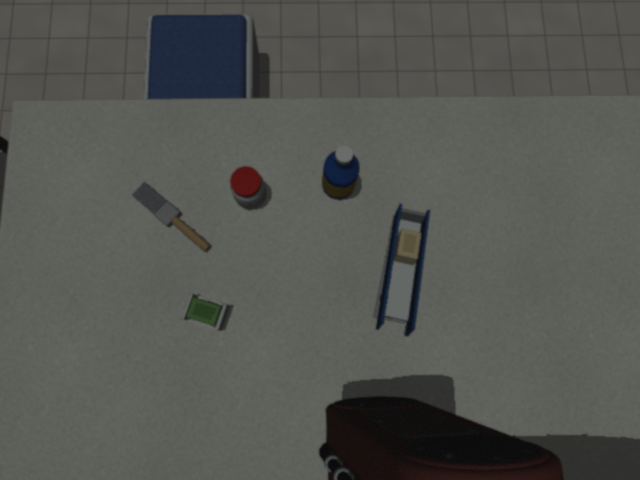

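View pics/side0.png

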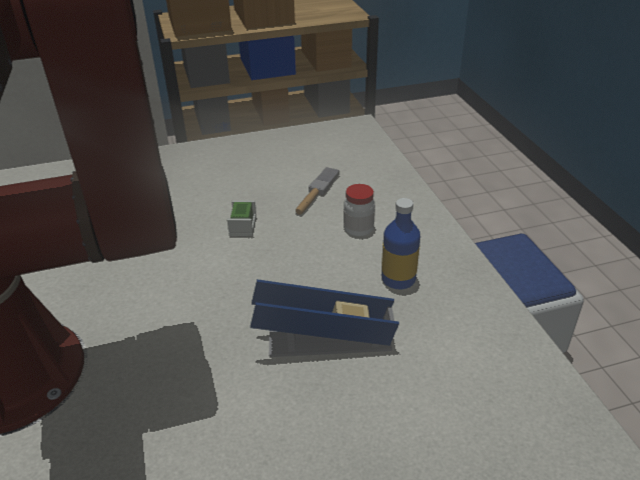

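Run:
```python
from h import *
a=snap('top');im=cv2.cvtColor(a['img'],cv2.COLOR_RGB2BGR)
g=cv2.resize(im[280:345,165:245],None,fx=5,fy=5,interpolation=cv2.INTER_CUBIC)
t=cv2.resize(im[195:345,365:445],None,fx=4,fy=4,interpolation=cv2.INTER_CUBIC)
c=np.zeros((600,720,3),np.uint8);c[:325,:400]=g;c[:,400:]=t;c=cv2.convertScaleAbs(c,alpha=1.6)
cv2.imwrite('pics/crop.png',c)
hsv=cv2.cvtColor(im,cv2.COLOR_BGR2HSV)
def masks(name,lo,hi,box,z):
    m=cv2.inRange(hsv,lo,hi);k=np.zeros_like(m);x0,y0,x1,y1=box;k[y0:y1,x0:x1]=m[y0:y1,x0:x1]
    for q in sorted(cv2.findContours(k,0,2)[0],key=cv2.contourArea)[-2:]:
        r=cv2.minAreaRect(q);p=cv2.boxPoints(r);print(name,np.round(p,1).tolist(),cv2.contourArea(q));W=onplane(a,p,z);print(np.round(W,4)[:,:2].tolist())
        print('c',onplane(a,r[0],z),[np.linalg.norm(W[1]-W[0]),np.linalg.norm(W[2]-W[1])],np.degrees(np.arctan2(*(W[1]-W[0])[1::-1])))
masks('green',(35,80,40),(85,255,255),(165,280,245,345),.048)
masks('wall',(105,100,30),(130,255,255),(365,195,445,345),.1)
masks('cream',(12,60,100),(35,255,255),(375,220,440,280),.08)
```

```text
green [[185.8000030517578, 316.6000061035156], [192.5, 296.5], [221.0, 306.0], [214.3000030517578, 326.1000061035156]] 561.5
[[0.4601, 0.3389], [0.4993, 0.3268], [0.4795, 0.2703], [0.4405, 0.2828]]
c [[0.46975729 0.30466602 0.048     ]] [np.float64(0.04096690928013991), np.float64(0.05987458148664076)] -17.114809990222284
wall [[406.8999938964844, 334.0], [425.70001220703125, 210.6999969482422], [431.5, 211.5], [412.6000061035156, 334.8999938964844]] 286.0
[[0.4171, -0.0856], [0.6543, -0.1358], [0.6523, -0.1471], [0.4153, -0.0964]]
c [[ 0.53189283 -0.1156272   0.1       ]] [np.float64(0.2424192286499275), np.float64(0.011498861992511988)] -11.9589200667608
wall [[376.79998779296875, 327.0], [397.6000061035156, 204.60000610351562], [402.29998779296875, 205.39999389648438], [381.5, 327.79998779296875]] 313.5
[[0.4312, -0.0298], [0.6674, -0.0809], [0.6656, -0.0901], [0.4296, -0.0385]]
c [[ 0.54562633 -0.05920994  0.1       ]] [np.float64(0.24166583947256562), np.float64(0.009319652432848347)] -12.220608080988168
```

View pics/crop.png

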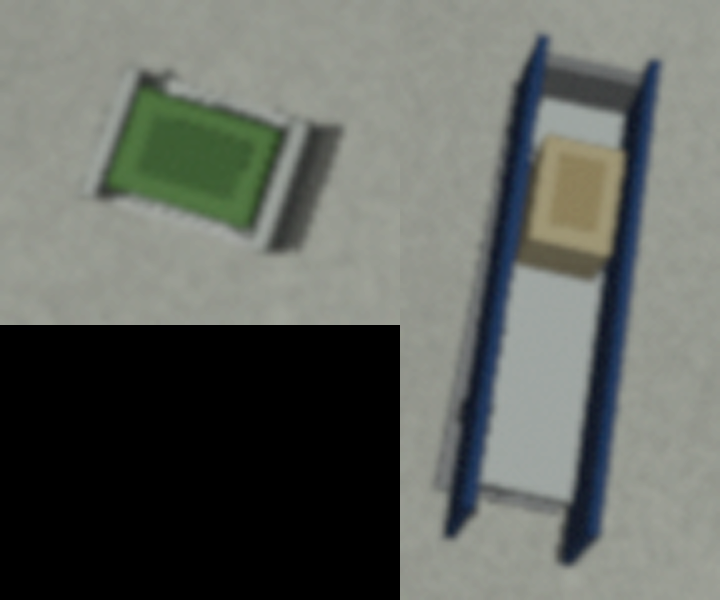

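The crop shows the green top at about px (203,311). The tray's upper floor edge is at (386,317)–(408,322), the floor meets the stop at (400,219)–(422,223), and the cream top is at (404–422, 229–257).

```bash
python3 - <<'E'
from h import *
a=snap('top');f=lambda x,y:(365+(x-400)/4,195+y/4)
print('entry',onplane(a,[f(480,487),f(575,508)],.075))
print('stop',onplane(a,[f(542,97),f(630,112)],.022))
print('walltops low',onplane(a,[f(543,37),f(655,62)],.070)) 
print('walltops hi',onplane(a,[f(472,512),f(597,538)],.131))
# cream top: height at tray x~-70: 
print('cream top',onplane(a,[f(546,137),f(625,152),f(610,245),f(530,222)],.073))
print('bottle',onplane(a,[342,165],.1),'jar',onplane(a,[247,182],.1))
print(robot.finger_overhang)
E
python3 -m inch '[[5,6,0,10],[10,12,0,20],[15,18,0,30],[20,24,0,40],[25,30,0,50],[28,36,0,59],[30,42,0,59],[30,48,0,59],[31,54,0,59],[32,60,0,59]]' 1
python3 -m inch '[[0,6,0,0],[0,12,0,0],[0,18,0,0],[0,24,0,0],[1.3,28.9,0,0],[1.3,28.9,0,0],[1.3,28.9,0,0],[1.3,28.9,0,0]]'
```

```text
entry [[ 0.45081781 -0.04979598  0.075     ]
 [ 0.43987483 -0.09530361  0.075     ]]
stop [[ 0.65580228 -0.10007053  0.022     ]
 [ 0.64695032 -0.14628501  0.022     ]]
walltops low [[ 0.67587311 -0.09300652  0.07      ]
 [ 0.66195984 -0.14927588  0.07      ]]
walltops hi [[ 0.43745237 -0.03714046  0.131     ]
 [ 0.42463749 -0.0935637   0.131     ]]
cream top [[ 0.62340839 -0.09123776  0.073     ]
 [ 0.6150992  -0.13052186  0.073     ]
 [ 0.56818066 -0.12022538  0.073     ]
 [ 0.58042053 -0.08100081  0.073     ]]
bottle [[0.75043889 0.02613219 0.1       ]] jar [[0.71775724 0.21459205 0.1       ]]
0.017
t: 1.45
ee_pos: [0.4435, -0.052, 0.2269]
orientation: [[0.305, 0.952, 0.001], [0.952, -0.305, -0.0], [-0.0, 0.001, -1.0]]
wrist_force: [0.5, -0.6, 0.3]
opening: 0.997
finger_force: 0.0
t: 2.45
ee_pos: [0.4564, 0.2341, 0.2271]
orientation: [[0.307, 0.952, 0.0], [0.952, -0.307, -0.0], [-0.0, 0.0, -1.0]]
wrist_force: [0.1, -0.3, 0.9]
opening: 1.001
finger_force: 0.0
```

```bash
python3 -m inch '[[0.7,3.5,-3,0],[1.4,7.1,-6,0],[1.4,7.1,-6,0],[1.4,7.1,-6,0]]'
cat >> h.py <<'E'
def wrist(f=None):
    st=robot.sense(); s=snap('wrist',f); s['Rt']=np.array(st['orientation']); s['pt']=np.array(st['ee_pos']); return s
def wplane(s,uv,p0,n):
    uv=np.atleast_2d(uv).astype(float); x=(uv[:,0]-s['cx'])/s['fx'];y=(uv[:,1]-s['cy'])/s['fy']
    th=np.hypot(x,y);k=np.sin(th)/np.maximum(th,1e-9)
    T=np.array(s['tool_from_camera']); d=np.c_[x*k,y*k,np.cos(th)]@T[:3,:3].T@s['Rt'].T
    c=s['pt']+s['Rt']@T[:3,3]; n=np.array(n,float)
    return c+d*(((np.array(p0)-c)@n)/(d@n))[:,None]
E
python3 - <<'E'
from h import *
s=wrist('w1.png');print(s['pt'],s['fx'],s['cx'],s['cy'],np.round(s['tool_from_camera'],3).tolist())
hsv=cv2.cvtColor(s['img'],cv2.COLOR_RGB2HSV);m=cv2.inRange(hsv,(35,80,40),(85,255,255))
q=max(cv2.findContours(m,0,1)[0],key=cv2.contourArea);r=cv2.minAreaRect(q);p=cv2.boxPoints(r)
W=wplane(s,p,(0,0,.048),(0,0,1));print(p.tolist(),np.round(W,4).tolist(),W.mean(0),cv2.contourArea(q))
for e in (W[1]-W[0],W[2]-W[1]):print(np.linalg.norm(e),np.degrees(np.arctan2(e[1],e[0])))
E
```

```text
t: 2.95
ee_pos: [0.4706, 0.3051, 0.1677]
orientation: [[0.306, 0.952, 0.001], [0.952, -0.306, -0.0], [-0.0, 0.001, -1.0]]
wrist_force: [0.1, -0.3, 0.7]
opening: 0.998
finger_force: 0.0
[0.47057942 0.30510223 0.16765736] 371.64829954431775 315.05736952811344 236.98896595003302 [[0.0, -0.959, -0.285, 0.073], [1.0, -0.0, 0.001, 0.0], [-0.001, -0.285, 0.959, -0.146], [0.0, 0.0, 0.0, 1.0]]
[[289.0, 186.0], [344.0, 186.0], [344.0, 262.0], [289.0, 262.0]] [[0.4633, 0.3419, 0.048], [0.5012, 0.3297, 0.048], [0.4844, 0.2737, 0.048], [0.4444, 0.2866, 0.048]] [0.47329907 0.30794569 0.048     ] 3891.5
0.039784987654068724 -17.813387937141833
0.05845951633955022 -106.64741498574233
```

View pics/w1.png

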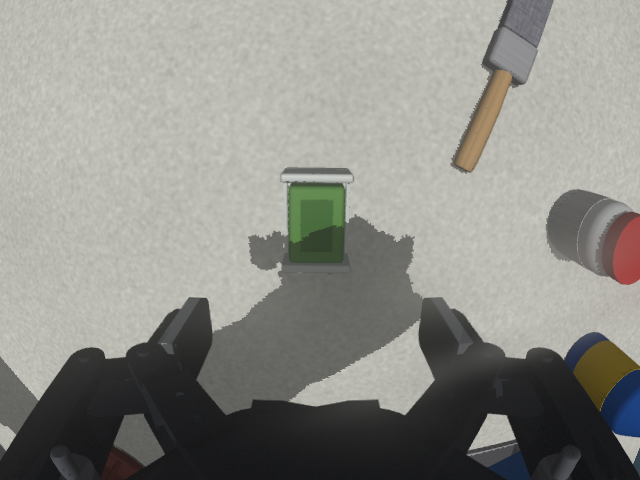

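The wrist view shows the green bar squarely aligned at px (316,224) between the holder walls, with the fingers straddling it. I'll descend and grip.

```bash
python3 -m inch '[[0.15,0.15,-3,0],[0.15,0.15,-6,0],[0.15,0.15,-9,0],[0.15,0.15,-11,0],[0.15,0.15,-12.2,0],[0.15,0.15,-13,0],[0.15,0.15,-13,0],[0.15,0.15,-13,0]]' 1
python3 -m inch '[[0,0,0,0],[0,0,0,0],[0,0,0,0],[0,0,0,0],[0,0,0,0],[0,0,0,0],[0,0,0,0],[0,0,0,0]]' 0.35 40
```

```text
t: 4.0
ee_pos: [0.4723, 0.3078, 0.0378]
orientation: [[0.305, 0.952, 0.001], [0.952, -0.305, 0.0], [0.001, 0.001, -1.0]]
wrist_force: [0.5, 0.2, 0.5]
opening: 0.999
finger_force: 0.0
t: 5.0
ee_pos: [0.4721, 0.3077, 0.0375]
orientation: [[0.305, 0.952, 0.001], [0.952, -0.305, 0.0], [0.0, 0.001, -1.0]]
wrist_force: [-1.6, 0.1, 5.6]
opening: 0.473
finger_force: 40.8
```

```bash
python3 -m inch '[[0,0,2.5,0],[0,0,5,0],[0,0,7,0],[0,-4,7,0],[0,-8,7,0],[0,-12,7,0],[0,-16,7,0],[0,-16,6,0],[0,-16,4,0],[0,-16,2,0]]'
python3 -m inch '[[0,0,-1.5,0],[0,0,-2.3,0],[0,0,-2.6,0],[0,0,-2.8,0],[0,0,-2.9,0],[0,0,-2.9,0]]'
```

```text
t: 6.25
ee_pos: [0.4716, 0.1481, 0.056]
orientation: [[0.305, 0.952, -0.0], [0.952, -0.305, 0.0], [0.0, -0.0, -1.0]]
wrist_force: [-0.2, 0.5, -1.4]
opening: 0.471
finger_force: 40.8
t: 7.0
ee_pos: [0.472, 0.1476, 0.0282]
orientation: [[0.305, 0.952, 0.001], [0.952, -0.305, 0.0], [0.0, 0.0, -1.0]]
wrist_force: [-0.2, -0.7, -0.5]
opening: 0.469
finger_force: 40.8
```

```bash
python3 -m inch '[[0,0,-0.1,0],[0,0,-0.1,0]]'; python3 -m inch '[[0,0,0,0],[0,0,0,0],[0,0,0,0],[0,0,0,0]]' 1
python3 -m inch '[[0,0,3,0],[0,0,6,10],[0,0,9,20],[0,0,10,30],[0,0,10,40],[0,0,10,50],[0,0,10,60],[0,0,10,70],[0,0,10,80],[0,0,10,90]]'
python3 -m inch '[[0,0,0,0],[0,0,0,0]]'
python3 - <<'E'
from h import *
s=wrist('w2.png');print(s['pt'])
hsv=cv2.cvtColor(s['img'],cv2.COLOR_RGB2HSV);m=cv2.inRange(hsv,(35,80,40),(85,255,255))
q=max(cv2.findContours(m,0,1)[0],key=cv2.contourArea);r=cv2.minAreaRect(q);p=cv2.boxPoints(r)
W=wplane(s,p,(0,0,.038),(0,0,1));print(p.tolist(),np.round(W,4).tolist(),W.mean(0),cv2.contourArea(q))
for e in (W[1]-W[0],W[2]-W[1]):print(np.linalg.norm(e),np.degrees(np.arctan2(e[1],e[0])))
E
```

```text
t: 7.25
ee_pos: [0.4721, 0.1476, 0.0274]
orientation: [[0.305, 0.952, 0.001], [0.952, -0.305, -0.0], [0.0, 0.001, -1.0]]
wrist_force: [-0.6, -0.8, 3.9]
opening: 0.477
finger_force: 41.3
t: 7.75
ee_pos: [0.4718, 0.1476, 0.0269]
orientation: [[0.305, 0.952, 0.0], [0.952, -0.305, -0.0], [-0.0, 0.0, -1.0]]
wrist_force: [0.9, -0.5, -0.3]
opening: 1.0
finger_force: 0.0
t: 9.0
ee_pos: [0.4718, 0.1476, 0.1269]
orientation: [[-0.954, 0.3, -0.0], [0.3, 0.954, 0.0], [0.0, 0.0, -1.0]]
wrist_force: [0.6, -0.4, 1.1]
opening: 1.001
finger_force: 0.0
t: 9.25
ee_pos: [0.4718, 0.1475, 0.1269]
orientation: [[-0.951, 0.309, 0.0], [0.309, 0.951, 0.0], [0.0, 0.0, -1.0]]
wrist_force: [-0.2, -0.5, -0.1]
opening: 1.001
finger_force: 0.0
[0.47179321 0.14754781 0.12691727]
[[270.0, 210.0], [358.0, 210.0], [358.0, 267.0], [270.0, 267.0]] [[0.4437, 0.1268, 0.038], [0.4614, 0.1812, 0.038], [0.4995, 0.1702, 0.038], [0.481, 0.1132, 0.038]] [0.47139727 0.14785305 0.038     ] 2847.0
0.057284769114112705 71.9939109126206
0.039704161034639814 -16.071929577013954
```

View pics/w2.png

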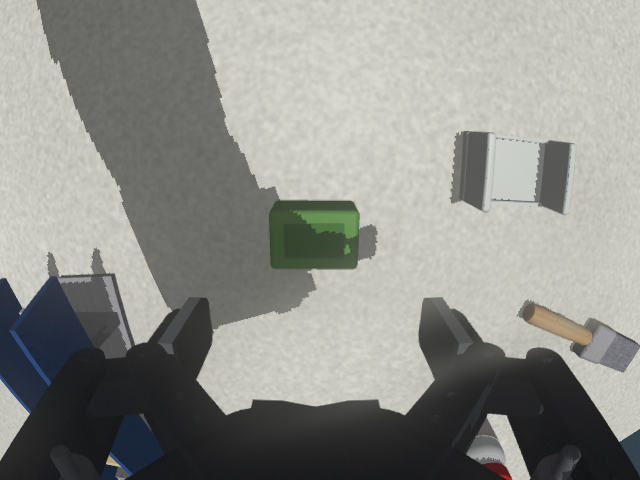

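The green bar lies flat and free at px (314,238), centred between the fingers; the holder is empty. I'll regrip it by its ends.

```bash
python3 -m inch '[[0,0,-3,0],[0,0,-6,0],[0,0,-8,0],[0,0,-9.3,0],[0,0,-9.8,0],[0,0,-9.8,0]]' 1
python3 -m inch '[[0,0,0,0],[0,0,0,0],[0,0,0,0],[0,0,0,0],[0,0,0,0],[0,0,0,0]]' 0.5 40
python3 -m inch '[[0,0,4,0],[0,0,9,0],[0,0,14,-10],[0,0,18,-20],[0,0,19,-30],[0,-4,19,-40],[0,-8,19,-50],[0.4,-12,19,-60],[0.8,-16,19,-70],[1.2,-20,19,-80]]'
python3 -m inch '[[0.6,-2.5,0,-5.6],[0.6,-2.5,0,-5.6],[0.6,-2.5,0,-5.6]]'
python3 - <<'E'
from h import *
s=wrist('w3.png');print(s['pt'])
E
```

```text
t: 10.05
ee_pos: [0.472, 0.1476, 0.0292]
orientation: [[-0.952, 0.306, 0.0], [0.306, 0.952, 0.0], [-0.0, 0.0, -1.0]]
wrist_force: [-0.2, 0.1, 0.3]
opening: 1.003
finger_force: 0.0
t: 10.8
ee_pos: [0.4739, 0.1473, 0.0317]
orientation: [[-0.952, 0.306, 0.004], [0.306, 0.952, -0.001], [-0.004, 0.001, -1.0]]
wrist_force: [-2.4, -2.4, 16.5]
opening: 0.499
finger_force: 7.9
t: 12.05
ee_pos: [0.4839, -0.0538, 0.2194]
orientation: [[0.141, 0.99, 0.001], [0.99, -0.141, -0.0], [-0.0, 0.001, -1.0]]
wrist_force: [0.2, 0.2, -0.1]
opening: 0.501
finger_force: 0.0
t: 12.42
ee_pos: [0.4897, -0.077, 0.2191]
orientation: [[0.23, 0.973, 0.0], [0.973, -0.23, 0.0], [0.0, 0.0, -1.0]]
wrist_force: [0.1, 0.6, 0.2]
opening: 0.5
finger_force: 0.0
[ 0.48973953 -0.07701681  0.21914885]
```

View pics/w3.png

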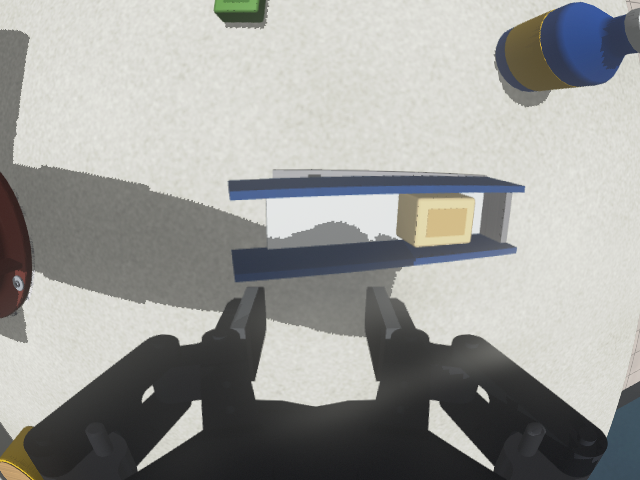

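Regrip failed: the fingers hold nothing, and the green bar is still on the counter at px (240,5). The tray is clearly visible below. Next I'll check the bar and measure the tray from this same view.

Run:
```python
from h import *
a=snap('top');b=snap('side')
def crop(s,X,sc,n=60):
    im=cv2.cvtColor(s['img'],cv2.COLOR_RGB2BGR);u,v=proj(s,X)[0].astype(int)
    print(u,v);return cv2.resize(im[max(v-n,0):v+n,max(u-n,0):u+n],(400,400),interpolation=cv2.INTER_CUBIC)
X=[.472,.148,.02]
c=np.hstack([crop(a,X,5,35),crop(b,X,5,35)]);cv2.imwrite('pics/c4.png',cv2.convertScaleAbs(c,alpha=1.5))
# tray from w3 (saved pose: same)
s=wrist();
hsv=cv2.cvtColor(s['img'],cv2.COLOR_RGB2HSV);m=cv2.inRange(hsv,(8,40,150),(35,255,255));m[:170]=0;m[300:]=0
q=max(cv2.findContours(m,0,1)[0],key=cv2.contourArea);print('cream',cv2.boundingRect(q))
ins=[(266,199),(267,250),(482,190),(482,242)]
for uv,z in zip(ins,(.075,.075,.022,.022)):print(uv,wplane(s,uv,(0,0,z),(0,0,1)))
# wall top ends at heights .131(x=-245)  
for uv,z in [((229,181),.131),((233,251),.131),((525,186),.07),((517,247),.07)]:print(uv,wplane(s,uv,(0,0,z),(0,0,1)))
```

```text
283 309
255 261
cream (413, 197, 62, 50)
(266, 199) [[ 0.45660552 -0.04966031  0.075     ]]
(267, 250) [[ 0.44611543 -0.09126588  0.075     ]]
(482, 190) [[ 0.65778514 -0.09543512  0.022     ]]
(482, 242) [[ 0.65161669 -0.14997382  0.022     ]]
(229, 181) [[ 0.44580672 -0.02378107  0.131     ]]
(233, 251) [[ 0.43489059 -0.07013281  0.131     ]]
(525, 186) [[ 0.68134406 -0.08773859  0.07      ]]
(517, 247) [[ 0.66793493 -0.14358334  0.07      ]]
```

View pics/c4.png

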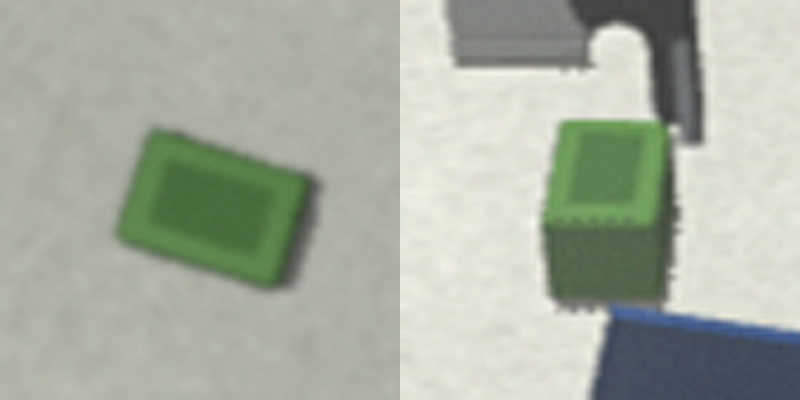

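The bar is flat and unmoved in both views. The side view shows a fingertip at about px (271,251), so I'll check the real fingertip depth from it.

Run:
```python
from h import *
b=snap('side');st=robot.sense();p=np.array(st['ee_pos']);R=np.array(st['orientation'])
print(st['opening'],p)
for off in (-.021,-.0355,.021,.0355):
  for d in (.017,.0,-.02): print(off,d,proj(b,p+R@[0,off,d])[0].round(1), end=' ')
  print()
P=onplane(b,[271,251],.2);c=-np.array(b['R']).T@b['t'];d=P[0]-c
n=R[:,0];X=c+d*((p-c)@n/(d@n));print(X,(X-p)@R)
im=cv2.cvtColor(b['img'],cv2.COLOR_RGB2BGR)
cv2.imwrite('pics/c5.png',cv2.convertScaleAbs(cv2.resize(im[130:290,200:400],(800,640))[:600],alpha=1.4))
```

```text
0.5054009805881727 [ 0.48981274 -0.07678676  0.21908028]
-0.021 0.017 [273.3 258.9] -0.021 0.0 [272.7 250.8] -0.021 -0.02 [271.9 241.1] 
-0.0355 0.017 [264.4 259.3] -0.0355 0.0 [263.7 251.3] -0.0355 -0.02 [262.8 241.6] 
0.021 0.017 [298.9 257.6] 0.021 0.0 [298.6 249.6] 0.021 -0.02 [298.1 239.9] 
0.0355 0.017 [307.8 257.2] 0.0355 0.0 [307.5 249.2] 0.0355 -0.02 [307.1 239.5] 
[ 0.46675072 -0.07133833  0.21890173] [-1.62770573e-17 -2.36969402e-02  1.70440944e-04]
```

View pics/c5.png

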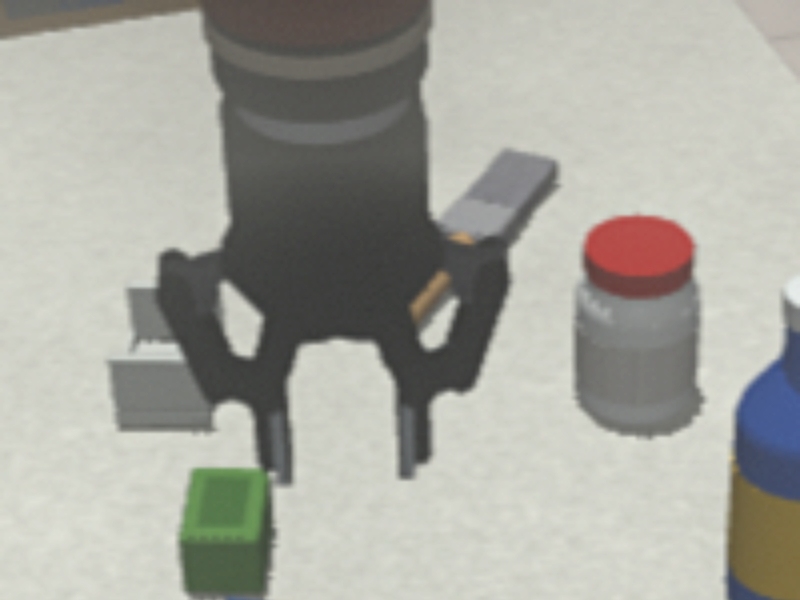

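The fingertips stand level with the TCP (px y≈250) rather than 17 mm ahead, so the last grip was too shallow. I'll go back above the bar, grip lower, and redo the wall-top measurement first.

```bash
python3 - <<'E'
from h import *
s=wrist()
for uv,z in [((230,199),.131),((235,281),.131),((524,190),.07),((517,253),.07)]:print(uv,wplane(s,uv,(0,0,z),(0,0,1)))
E
python3 -m inch '[[0,4,0,10],[0,8,0,20],[-0.5,12,0,30],[-1,16,0,40],[-1.4,20,0,50],[-1.8,22.5,-3,60],[-1.8,22.5,-6,70],[-1.8,22.5,-9,80],[-1.8,22.5,-9,85.6],[-1.8,22.5,-9,85.6]]' 1
python3 -m inch '[[0,0,0,0],[0,0,0,0]]'
python3 - <<'E'
from h import *
s=wrist();print(s['pt'],s['Rt'][:,1])
hsv=cv2.cvtColor(s['img'],cv2.COLOR_RGB2HSV);m=cv2.inRange(hsv,(35,80,40),(85,255,255))
q=max(cv2.findContours(m,0,1)[0],key=cv2.contourArea);r=cv2.minAreaRect(q);p=cv2.boxPoints(r)
W=wplane(s,p,(0,0,.038),(0,0,1));print(p.tolist(),W.mean(0),cv2.contourArea(q))
for e in (W[1]-W[0],W[2]-W[1]):print(np.linalg.norm(e),np.degrees(np.arctan2(e[1],e[0])))
E
```

```text
(230, 199) [[ 0.44323547 -0.03550534  0.131     ]]
(235, 281) [[ 0.42963214 -0.0917182   0.131     ]]
(524, 190) [[ 0.67986583 -0.09140923  0.07      ]]
(517, 253) [[ 0.66764313 -0.14982693  0.07      ]]
t: 13.98
ee_pos: [0.4715, 0.1478, 0.1287]
orientation: [[-0.952, 0.305, -0.0], [0.305, 0.952, 0.0], [0.0, -0.0, -1.0]]
wrist_force: [0.2, 1.0, 0.4]
opening: 1.001
finger_force: 0.0
t: 14.22
ee_pos: [0.4721, 0.1476, 0.1294]
orientation: [[-0.952, 0.306, 0.001], [0.306, 0.952, 0.0], [-0.001, 0.0, -1.0]]
wrist_force: [0.1, 0.3, -0.2]
opening: 0.999
finger_force: 0.0
[0.47210385 0.1475968  0.129398  ] [3.06424646e-01 9.51894838e-01 3.91849943e-04]
[[270.0, 208.0], [357.0, 208.0], [357.0, 265.0], [270.0, 265.0]] [0.47105577 0.14778109 0.038     ] 2965.0
0.05714603953896128 72.13673826673832
0.03999310141561485 -15.982930627151868
```

```bash
python3 -m inch '[[0,0,-3,0],[0,0,-6,0],[0,0,-9,0],[0,0,-10.5,0],[0,0,-11.2,0],[0,0,-11.6,0],[0,0,-11.6,0]]' 1
python3 -m inch '[[0,0,0,0],[0,0,0,0],[0,0,0,0],[0,0,0,0],[0,0,0,0]]' 0.6 40
```

```text
t: 15.15
ee_pos: [0.4723, 0.1476, 0.0135]
orientation: [[-0.952, 0.305, 0.001], [0.305, 0.952, 0.0], [-0.001, 0.0, -1.0]]
wrist_force: [0.6, -0.6, 0.3]
opening: 0.997
finger_force: 0.0
t: 15.78
ee_pos: [0.4725, 0.1476, 0.0138]
orientation: [[-0.952, 0.305, 0.001], [0.305, 0.952, 0.0], [-0.001, 0.0, -1.0]]
wrist_force: [-0.6, -0.9, 6.8]
opening: 0.691
finger_force: 43.8
```

```bash
python3 -m inch '[[0,0,3,0],[0,0,7,0],[0,0,12,-10],[0,0,16,-20],[0,0,18,-30],[0,-4,18,-40],[0,-8,18,-50],[0.4,-12,18,-60],[0.8,-16,18,-70],[1.2,-20,18,-80]]'
python3 -m inch '[[0.4,-2.9,0,-5.8],[0.4,-2.9,0,-5.8],[0.4,-2.9,0,-5.8]]'
python3 - <<'E'
from h import *
b=snap('side');st=robot.sense();p=np.array(st['ee_pos']);R=np.array(st['orientation'])
print(p,np.degrees(np.arctan2(R[1,1],R[0,1])))
print(proj(b,[p+R@[0,o,d] for o in(-.03,.03) for d in (0,.0135)]).round(1).tolist())
im=cv2.cvtColor(b['img'],cv2.COLOR_RGB2BGR)
cv2.imwrite('pics/c6.png',cv2.convertScaleAbs(cv2.resize(im[170:320,200:400],(800,600)),alpha=1.4))
E
```

```text
t: 17.02
ee_pos: [0.4837, -0.0537, 0.1927]
orientation: [[0.141, 0.99, -0.0], [0.99, -0.141, 0.0], [0.0, -0.0, -1.0]]
wrist_force: [0.1, 0.0, -1.2]
opening: 0.693
finger_force: 43.9
t: 17.4
ee_pos: [0.4876, -0.081, 0.1927]
orientation: [[0.234, 0.972, -0.0], [0.972, -0.234, 0.0], [0.0, -0.001, -1.0]]
wrist_force: [-0.9, -0.9, -0.3]
opening: 0.692
finger_force: 43.9
[ 0.48763896 -0.08068285  0.19279584] -13.481907612449634
[[267.4, 265.2], [267.9, 271.4], [303.9, 263.5], [304.2, 269.7]]
```

View pics/c6.png

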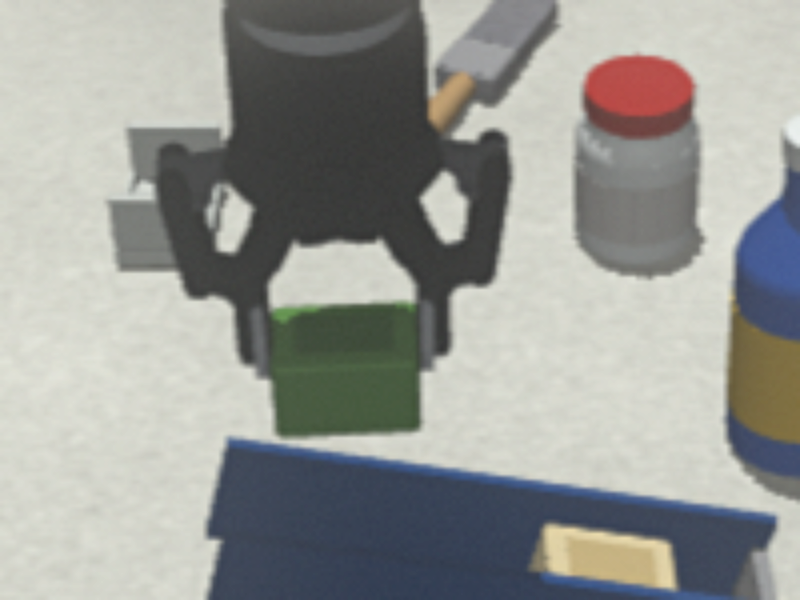

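The bar is held level by its ends with the tips about 15 mm above its underside, and the lane is below. Lowering.

```bash
python3 -m inch '[[0,0,-2.5,0],[0,0,-5,0],[0,0,-7,0],[0,0,-8.5,0],[0,0,-9.3,0],[0,0,-9.8,0],[0,0,-10,0],[0,0,-10,0]]'
python3 -m inch '[[0,0,-0.1,0],[0,0,-0.2,0],[0,0,-0.3,0],[0,0,-0.3,0]]'
python3 -m inch '[[0,0,-0.1,0],[0,0,-0.2,0],[0,0,-0.2,0]]'
```

```text
t: 18.45
ee_pos: [0.4881, -0.0805, 0.093]
orientation: [[0.234, 0.972, 0.001], [0.972, -0.234, 0.002], [0.002, 0.001, -1.0]]
wrist_force: [2.0, 6.2, -1.7]
opening: 0.694
finger_force: 43.8
t: 18.95
ee_pos: [0.4884, -0.0805, 0.0904]
orientation: [[0.234, 0.972, 0.002], [0.972, -0.234, 0.002], [0.002, 0.001, -1.0]]
wrist_force: [2.7, 7.6, 1.6]
opening: 0.689
finger_force: 44.2
t: 19.32
ee_pos: [0.4885, -0.0805, 0.0884]
orientation: [[0.234, 0.972, 0.002], [0.972, -0.234, 0.002], [0.002, 0.001, -1.0]]
wrist_force: [2.2, 7.2, 1.6]
opening: 0.691
finger_force: 44.2
```

The sideways force shows the bar rubbing on the -y wall, so I'll ease over toward +y.

```bash
python3 -m inch '[[0.05,0.15,0.2,0],[0.07,0.3,0.2,0],[0.07,0.3,0.2,0]]'
```

```text
t: 19.7
ee_pos: [0.4885, -0.0785, 0.09]
orientation: [[0.235, 0.972, 0.0], [0.972, -0.235, -0.0], [-0.0, 0.0, -1.0]]
wrist_force: [-0.6, 0.6, -1.2]
opening: 0.692
finger_force: 43.9
```

```bash
python3 -m inch '[[0.05,0.25,0,0],[0.05,0.25,-0.2,0],[0.05,0.25,-0.3,0],[0.05,0.25,-0.3,0]]'
python3 -m inch '[[0,0,-0.1,0],[0,0,-0.2,0],[0,0,-0.2,0]]'
```

```text
t: 20.2
ee_pos: [0.489, -0.0759, 0.0868]
orientation: [[0.235, 0.972, -0.0], [0.972, -0.235, -0.0], [-0.0, -0.0, -1.0]]
wrist_force: [-0.5, -0.4, -0.5]
opening: 0.69
finger_force: 43.9
t: 20.58
ee_pos: [0.4894, -0.0762, 0.0863]
orientation: [[0.235, 0.972, 0.001], [0.972, -0.235, -0.001], [-0.0, 0.001, -1.0]]
wrist_force: [-3.6, 1.3, 10.7]
opening: 0.69
finger_force: 45.3
```

```bash
python3 -m inch '[[0,0,0.1,0],[0,0,0.1,0],[0,0,0.1,0]]' 0.8
python3 -m inch '[[0,0,0,0],[0,0,0,0],[0,0,3,0],[0,0,6,0],[0,0,10,0],[0,0,10,0]]' 0.88
python3 - <<'E'
from h import *
s=wrist('w7.png');print(s['pt'])
E
```

```text
t: 20.95
ee_pos: [0.4891, -0.076, 0.0858]
orientation: [[0.235, 0.972, 0.0], [0.972, -0.235, -0.0], [-0.0, 0.0, -1.0]]
wrist_force: [1.4, 0.4, -0.4]
opening: 0.799
finger_force: 0.5
t: 21.7
ee_pos: [0.4905, -0.0766, 0.1891]
orientation: [[0.235, 0.972, 0.005], [0.972, -0.235, -0.002], [-0.001, 0.005, -1.0]]
wrist_force: [0.6, -1.1, -1.1]
opening: 0.882
finger_force: 0.0
[ 0.49051971 -0.07659142  0.1891383 ]
```

View pics/w7.png

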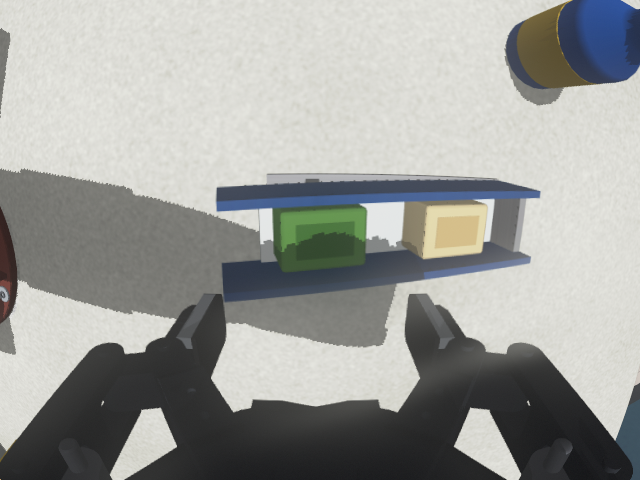

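Both bars lie flat in the lane: green at px (320,237), cream at (447,229). I'll shut the fingers, back off behind the green bar, and measure where the closed tips are.

```bash
python3 -m inch '[[-3,0.7,0,0],[-6.5,1.5,0,0],[-6.5,1.5,0,0],[-6.5,1.5,0,0],[-6.5,1.5,0,0],[-6.5,1.5,0,0]]' 0 30
python3 - <<'E'
from h import *
b=snap('side');st=robot.sense();p=np.array(st['ee_pos']);R=np.array(st['orientation'])
print(p,st['opening'])
P=proj(b,[p+R@[0,o,d] for d in (0,.017) for o in(-.0145,.0145)]).round(1);print(P.tolist())
im=cv2.cvtColor(b['img'],cv2.COLOR_RGB2BGR)
u,v=P.mean(0).astype(int);print(u,v)
cv2.imwrite('pics/c8.png',cv2.convertScaleAbs(cv2.resize(im[v-50:v+70,u-50:u+110],(800,600)),alpha=1.4))
E
```

```text
t: 22.5
ee_pos: [0.4243, -0.061, 0.1857]
orientation: [[0.235, 0.972, -0.0], [0.972, -0.235, 0.0], [0.0, -0.0, -1.0]]
wrist_force: [0.6, -1.3, 0.4]
opening: -0.0
finger_force: 0.0
[ 0.42419557 -0.06099943  0.18571803] -0.0006757664351464608
[[236.9, 268.2], [254.5, 267.4], [237.9, 275.9], [255.3, 275.1]]
246 271
```

View pics/c8.png

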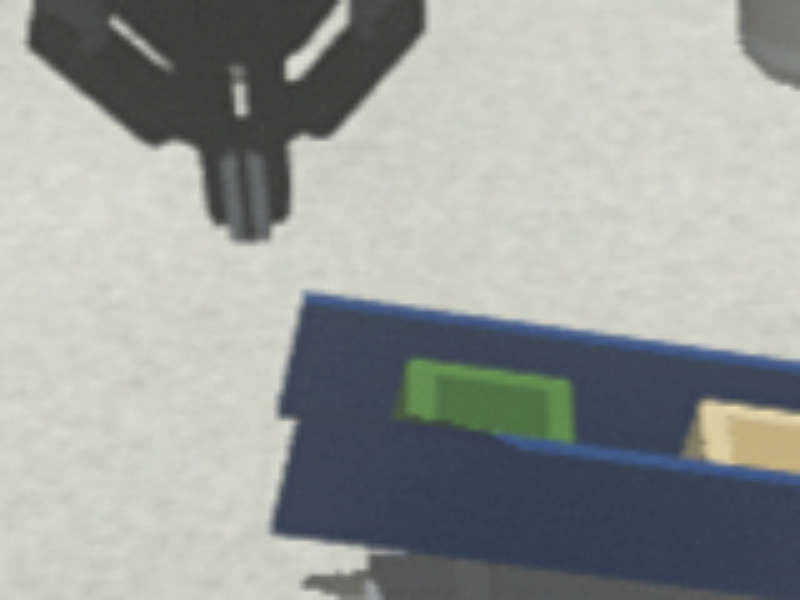

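```bash
python3 -m inch '[[0,0,-3,0],[0,0,-6,0],[0,0,-8,0],[0,0,-9,0],[0,0,-9.4,0],[0,0,-9.4,0]]'
python3 -m inch '[[0.5,-0.12,-0.13,0],[1,-0.24,-0.26,0],[1.5,-0.36,-0.39,0],[2,-0.48,-0.52,0],[2.5,-0.6,-0.65,0],[3,-0.72,-0.78,0],[3.5,-0.84,-0.91,0],[4,-0.96,-1.04,0],[4,-0.96,-1.04,0]]'
```

```text
t: 23.3
ee_pos: [0.4243, -0.061, 0.0924]
orientation: [[0.235, 0.972, 0.001], [0.972, -0.235, -0.0], [-0.0, 0.001, -1.0]]
wrist_force: [0.0, 0.6, 0.4]
opening: 0.003
finger_force: 0.0
t: 24.42
ee_pos: [0.4642, -0.0706, 0.0814]
orientation: [[0.235, 0.972, -0.0], [0.972, -0.235, 0.0], [0.0, -0.0, -1.0]]
wrist_force: [-0.3, 0.1, -0.1]
opening: 0.003
finger_force: 0.0
```

```bash
python3 -m inch '[[0.5,-0.12,-0.13,0],[1,-0.24,-0.26,0],[1.5,-0.36,-0.39,0],[2,-0.48,-0.52,0],[2.5,-0.6,-0.65,0],[3,-0.72,-0.78,0],[3.5,-0.84,-0.91,0],[4,-0.96,-1.04,0],[4.5,-1.08,-1.17,0],[4.5,-1.08,-1.17,0]]'
python3 - <<'E'
from h import *
s=wrist();print(s['pt']);hsv=cv2.cvtColor(s['img'],cv2.COLOR_RGB2HSV)
for n,lo,hi in(('g',(35,80,40),(85,255,255)),('c',(8,40,120),(35,255,255))):
    q=max(cv2.findContours(cv2.inRange(hsv,lo,hi),0,1)[0],key=cv2.contourArea);print(n,cv2.boundingRect(q))
a=snap('top');im=cv2.cvtColor(a['img'],cv2.COLOR_RGB2BGR)
w=cv2.cvtColor(s['img'],cv2.COLOR_RGB2BGR)[120:360,200:600]
cv2.imwrite('pics/c9.png',np.hstack([cv2.resize(w,(500,300)),cv2.resize(im[195:345,365:445],(160,300))]))
E
```

```text
t: 25.68
ee_pos: [0.5093, -0.0814, 0.0697]
orientation: [[0.235, 0.972, 0.0], [0.972, -0.235, -0.0], [0.0, 0.0, -1.0]]
wrist_force: [-0.8, 0.6, 0.1]
opening: 0.003
finger_force: 0.0
[ 0.50927335 -0.0814247   0.06969912]
g (355, 262, 133, 89)
c (475, 250, 95, 92)
```

View pics/c9.png

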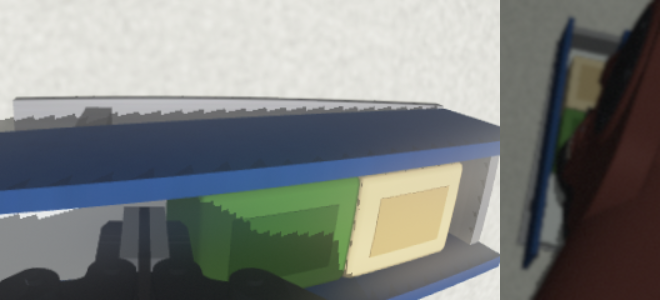

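The green bar is up against the cream bar, with a small gap left to the stop. I've now viewed 12 pictures, over the limit of 10, so I'll finish on numbers and force alone.

```bash
python3 -m inch '[[0.4,-0.1,-0.1,0],[0.8,-0.19,-0.2,0],[1.1,-0.27,-0.28,0],[1.4,-0.34,-0.36,0],[1.4,-0.34,-0.36,0]]'
python3 -m inch '[[0.2,-0.05,-0.05,0],[0.2,-0.05,-0.05,0],[0.2,-0.05,-0.05,0]]'
python3 -m inch '[[0.2,-0.05,-0.05,0],[0.2,-0.05,-0.05,0],[0.2,-0.05,-0.05,0]]'
```

```text
t: 26.4
ee_pos: [0.5232, -0.0848, 0.0661]
orientation: [[0.235, 0.972, 0.0], [0.972, -0.235, -0.0], [0.0, 0.0, -1.0]]
wrist_force: [0.3, -0.2, -0.1]
opening: -0.002
finger_force: 0.0
t: 26.78
ee_pos: [0.525, -0.0853, 0.0658]
orientation: [[0.235, 0.972, 0.0], [0.972, -0.235, -0.0], [-0.0, 0.0, -1.0]]
wrist_force: [-0.7, 0.2, -0.4]
opening: 0.001
finger_force: 0.0
t: 27.15
ee_pos: [0.527, -0.0858, 0.0652]
orientation: [[0.235, 0.972, 0.0], [0.972, -0.235, -0.0], [-0.0, 0.0, -1.0]]
wrist_force: [0.2, -0.5, -0.5]
opening: 0.001
finger_force: 0.0
```

```bash
for i in 1 ; do python3 -m inch '[[0.2,-0.05,-0.05,0],[0.2,-0.05,-0.05,0],[0.3,-0.07,-0.08,0],[0.3,-0.07,-0.08,0]]'; done
python3 -m inch '[[0.2,-0.05,-0.05,0],[0.2,-0.05,-0.05,0]]'
python3 -m inch '[[0.15,-0.04,-0.04,0],[0.15,-0.04,-0.04,0]]'
```

```text
t: 27.65
ee_pos: [0.5301, -0.0864, 0.0644]
orientation: [[0.235, 0.972, 0.0], [0.972, -0.235, -0.0], [0.0, 0.0, -1.0]]
wrist_force: [-0.5, 0.0, 0.4]
opening: 0.003
finger_force: 0.1
t: 27.9
ee_pos: [0.5321, -0.087, 0.0639]
orientation: [[0.235, 0.972, 0.0], [0.972, -0.235, -0.0], [-0.0, 0.0, -1.0]]
wrist_force: [-0.6, -0.6, 0.0]
opening: -0.003
finger_force: 0.0
t: 28.15
ee_pos: [0.5336, -0.0874, 0.0635]
orientation: [[0.235, 0.972, 0.0], [0.972, -0.235, -0.0], [0.0, 0.0, -1.0]]
wrist_force: [-0.1, 0.1, 0.8]
opening: 0.0
finger_force: 0.0
```

```bash
cat > m.py <<'E'
from h import *
s=wrist();hsv=cv2.cvtColor(s['img'],cv2.COLOR_RGB2HSV)
sn,cs=np.sin(.25),np.cos(.25);h=np.array([.972,-.235,0]);n=sn*h+[0,0,cs];X=cs*h-[0,0,sn];Y=np.cross(n,X)
p0=np.array([.6535,-.121,.022])
print(s['pt'])
for nm,lo,hi in(('g',(35,80,40),(85,255,255)),('c',(8,40,120),(35,255,255))):
    q=max(cv2.findContours(cv2.inRange(hsv,lo,hi),0,1)[0],key=cv2.contourArea)[:,0]
    W=(wplane(s,q,p0+.038*n,n)-p0)
    x=W@X*1e3;y=W@Y*1e3;print(nm,cv2.boundingRect(q),'x',np.percentile(x,[2,50,98]).round(1),'y',np.percentile(y,[2,98]).round(1))
E
python3 m.py
```

```text
[ 0.53361013 -0.08736298  0.06348825]
g (355, 262, 131, 88) x [-121.6  -99.5  -63.3] y [-12.6  27.3]
c (474, 250, 95, 92) x [-63.2 -38.8  -4. ] y [-13.7  27.1]
```

```bash
python3 -m inch '[[0.1,-0.02,-0.02,0],[0.2,-0.05,-0.05,0],[0.2,-0.05,-0.05,0]]'
python3 -m inch '[[0.1,-0.02,-0.02,0],[0.1,-0.02,-0.02,0]]'
python3 -m inch '[[0.1,-0.02,-0.02,0],[0.1,-0.02,-0.02,0]]'; python3 m.py
```

```text
t: 28.58
ee_pos: [0.5348, -0.0876, 0.0631]
orientation: [[0.235, 0.972, -0.002], [0.972, -0.235, 0.0], [-0.0, -0.002, -1.0]]
wrist_force: [-6.3, 1.1, 4.9]
opening: 0.004
finger_force: 3.6
t: 28.82
ee_pos: [0.535, -0.0876, 0.0631]
orientation: [[0.235, 0.972, -0.003], [0.972, -0.235, 0.0], [-0.0, -0.003, -1.0]]
wrist_force: [-12.8, 3.1, 10.3]
opening: 0.001
finger_force: 7.0
t: 29.08
ee_pos: [0.5351, -0.0876, 0.063]
orientation: [[0.235, 0.972, -0.005], [0.972, -0.235, 0.001], [-0.001, -0.005, -1.0]]
wrist_force: [-18.0, 3.2, 14.9]
opening: 0.0
finger_force: 10.6
[ 0.53508397 -0.08762524  0.06301663]
g (355, 263, 130, 88) x [-120.2  -98.1  -62.4] y [-12.6  27.3]
c (473, 251, 96, 92) x [-62.2 -37.8  -3.1] y [-13.7  27.1]
```

Contact with the stop is firm. I'll back off up the slope, lift clear and verify.

```bash
python3 -m inch '[[-0.3,0.07,0.08,0],[-1,0.24,0.26,0],[-2,0.48,0.52,0],[-3,0.7,1,0],[-3,0.7,4,0],[-3,0.7,8,0],[-2,0.5,13,0],[-2,0.5,13,0],[-2,0.5,13,0]]'
python3 m.py
python3 - <<'E'
from h import *
b=snap('side')
hsv=cv2.cvtColor(b['img'],cv2.COLOR_RGB2HSV)
for nm,lo,hi in(('g',(35,80,40),(85,255,255)),('c',(14,40,140),(35,160,255))):
    k=cv2.inRange(hsv,lo,hi)
    k[:270]=0;k[360:]=0;k[:,:240]=0;k[:,380:]=0
    print(nm,cv2.boundingRect(k))
E
```

```text
t: 30.25
ee_pos: [0.5171, -0.0831, 0.1923]
orientation: [[0.235, 0.972, -0.0], [0.972, -0.235, 0.0], [0.0, -0.0, -1.0]]
wrist_force: [0.3, 1.2, -0.0]
opening: -0.0
finger_force: 0.0
[ 0.51710735 -0.08314291  0.19234465]
g (353, 201, 82, 58) x [-127.1  -94.6  -62.3] y [-13.1  28. ]
c (427, 197, 67, 57) x [-67.4 -39.5  -2.6] y [-14.1  29.7]
g (322, 300, 36, 16)
c (358, 305, 22, 13)
```

```bash
python3 -c "
from bench import robot
print(robot.finish_job())"
```

```text
the job is handed in; nothing more can be done
None
```

I handed the job in at about 30 s: the cream bar rests against the stop with the green bar flush behind it, both flat by the wrist camera's measurements, and the gripper is clear; the first regrip by the ends slipped and had to be redone, I viewed 12 pictures (limit 10), and I don't know the judged result because the hand-in returned none.

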